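# Set the drip brewer up for filling: carafe under the tip, filler cap off

## Task

Get the right-hand tank of the twin drip brewer (the one nearer the front edge) ready for filling. It drips as soon as water goes in, so first slide the carafe along the board, without lifting or tipping it, until the opening in its lid is centred right under the right tap's drip tip, and let go of it. Then take the filler cap off that tank - a quarter-turn cap, and nobody remembers which way it comes undone, so feel which way it gives - lift it well clear of the neck (at least 4 cm) and finish while still holding it there above its tank; leave the other cap on and everything else where it stands.

Things in the scene. Friction and masses are not known exactly. Their poses are not given: they have to be found in the camera images.
- brewer: twin-tank drip brewer, fixed on the wooden hob cover (board, top at z = 0.045): dark wood foot and shelf, steel posts, two glass tanks 96 mm across with steel lids 205 mm above the board, two drip taps in front, 193 mm high. Origin at board height below the middle between the tanks; x to its back, y to its left seen from its front. Tanks at x = 0, y = -65 mm (right) and +65; taps at x = -105 mm.
- drip_tip_right (a point): lower end of the right tap's tapered drip tip (5 mm across), a fixed point 133 mm above the board, 14 mm higher than the carafe's lid
- neck_right (a point): centre of the right tank's lid top, on the cap's axis, 205 mm above the board. Under the cap a steel neck stands 22 mm above it, with two lugs that lock the cap's skirt down. The right tank is the one nearer to the hob's front edge.
- neck_left (a point): the same point on the left tank. One of the two tanks' caps loosens anticlockwise (from above), the other clockwise; which is where changes and nothing outside shows it: it has to be tried.
- cap_1: loose black quarter-turn cap, on either tank, 70 g: round fluted knob 44 mm across, 26 mm high, on a round skirt 66 mm across, 25 mm high. Origin: centre of the skirt's lower rim, 1 mm above the tank lid when seated; z up; the knob spans z = 25 to 51 mm. Keep fingertips above the skirt (TCP at z = 46 mm or more).
- cap_2: second cap, same as cap_1. Locked, a cap has about 0.1 rad of play and gives 2 mm upward. The wrong way it then meets a hard stop. The right way it turns with hardly any resistance, is free to lift from about 0.95 to 1.25 rad (best 1.1) from its first position, stops at about 1.35 rad, and clears the neck after 22 mm of lift.
- carafe: loose glass coffee carafe, black lid and handle, 119 mm high, bowl 120 mm across, 0.3 to 0.45 kg. Origin at board height; bowl and lid axis at y = +16.5 mm. The handle is an upright blade along -y, 12 mm thick (in x), from y = -43 to -76 mm, z = 16 to 110 mm: pinch it across x from above at about y = -63, z = 90 mm.
- lid_opening (a point): centre of the round dark drip opening (25 mm across, steel rim) in the middle of the carafe's lid top, 119 mm above the board
- mill_1: wooden pepper mill, 58 mm across, 170 mm high; a bystander (origin: middle of its underside)
- spice_jar_1: spice jar, 46 mm across, 106 mm high, behind the carafe; a bystander (origin: middle of its underside)
- lemon_1: lemon, 71 x 53 x 51 mm, at the back; a bystander (origin: middle of its underside)
- mug_1: dotted mug, 87 mm across, 97 mm high, left back; a bystander (origin: middle of its underside)
- teaspoon_1: teaspoon, 135 mm long, lying left of the carafe; a bystander (origin: middle of its underside)
- garlic_1: garlic bulb, 53 mm, beside the left tap; a bystander (origin: middle of its underside)

How it is judged:
By the outcome, as a careful person would: the job done as asked, in the order asked, and still so for the second after the job is handed in, while the arm keeps its last pose, push and grip.
It also fails if it takes over 48 s, if anything falls off the work surface, if the arm or the gripper's body presses on something with over 40 N, if the wrist force passes 120 N, or if a joint passes its speed limit or range.

## Robot

A 6-joint arm with a two-finger parallel gripper is mounted at the origin on a cart in front of the work surface, level with it; the furniture and walls round the work are solid. World frame = base frame: x ahead of the robot, y to its left, z up, the work surface at z = 0. Lengths are in m, angles in rad, forces in N, time in s.
With the tool pointing down it reaches from about 0.35 to 0.875 m from the base axis. Payload 4.2 kg.
Tool frame: the origin (TCP) lies between the finger pads, 19 mm behind the fingertips; this is the grasp point; z points along the fingers, y is the line along which they close (so a half turn about z gives the same grasp; the last joint's range is limited). The gripper opens to 85 mm and grips with 20 to 120 N. Pads are 22 mm wide; open, the fingers measure 114 mm over their backs; the gripper's body (76 mm by 85 mm) begins 54 mm behind the grasp point. The pads swing forward as they close: fully open they stand 13 mm farther back than shut.
Start: joints at [-0.917, 0.385, 0.008, 0, -1.194, -0.259], TCP at [0.24, -0.577, 0.25] pointing down, gripper open.
Joint ranges: [-3.14, 3.14], [-1.21, 2.06], [-1.07, 1.41], [-3.16, 2.05], [-2.99, -0.16], [-3.1, 3.1]. Speed limits (rad/s): [2.79, 2.79, 3.14, 3.14, 3.14, 3.14].

## Interface

Orientations are given as a rotation vector (axis times angle).
In Python, from station import robot gives the robot as it stands. Calls block until the motion is done:
- robot.move_pose(position, orientation): joint-space move of the TCP to a pose.
- robot.line_to(position, orientation=None, rate=0.15): straight line of the TCP; orientation=None keeps the orientation; rate is the mean speed in m/s.
- robot.goto_joints(angles): joint-space move.
- robot.set_gripper(opening): finger opening in m; the grip force is fixed at half the most; returns when the fingers have stopped.
- robot.hold(seconds).
- robot.inverse_kinematics(position, orientation): joint angles nearest the present ones, or None.
- robot.read_state(): the state.
- robot.get_image(name): name is "scene" or "top"; returns the picture (400x640x3 uint8, red, green, blue); there is no depth.
- robot.calibration(name): a dict with "camera_matrix" (3x3 intrinsics, pixels), "origin" and "attitude" of the camera in the world. Camera axes: x right, y up, looking along -z (the intrinsics and any distortion apply to the point x, -y, -z); pixel columns grow to the right and rows downward; lengths in m; the calibration is good to about 2 mm. A picture is of the moment at which its call begins. calibration takes no time and is no camera call.
A pose or a line that the arm cannot do raises robot.IKError and nothing moves.
- robot.hand_in(): hands the job in; it is judged then, once.
The state is a dict: "time": time; "joint_positions": joint angles; "joint_velocities": joint speeds; "joint_efforts": joint torques, N m; "ee_pos": TCP position; "tool_rot": TCP orientation; "contact_force": force on the tool from outside, world axes, zero at the start; "moment": the same for the moment, N m; "gripper_width": finger opening in m; "grip_force": force on a finger pad.
Only numpy, scipy, OpenCV 4.12 (cv2) and the standard library are available. Lean on these libraries where they do the work, as an engineer would, in place of code of your own. Each camera call takes 0.05 s, during which the arm holds its last target. There are 200 camera calls.

## Working session

There is one attempt and no reset: what is moved stays moved. The work goes in short steps, each a Python script; the robot and the scene stay as the last script left them, time stands still between calls to the robot, and variables do not carry over. Pictures are saved under pics/ and viewed, at most 10 in all, crops included, and the job is handed in when it is done.

```bash
mkdir -p pics; python3 - <<'E'
from station import robot
import cv2
for n in("scene","top"):
    im=robot.get_image(n); cv2.imwrite(f"pics/{n}0.png",im[:,:,::-1]); c=robot.calibration(n); print(n,c)
s=robot.read_state();print(s)
E
```

```text
scene {'camera_matrix': array([[519.67457085,   0.        , 323.25374925],
       [  0.        , 519.67457085, 192.36533604],
       [  0.        ,   0.        ,   1.        ]]), 'origin': array([0.21202915, 0.40494596, 0.94171027]), 'attitude': array([ 0.28162491, -1.00206292, -2.41932189])}
top {'camera_matrix': array([[380.78775844,   0.        , 321.76189291],
       [  0.        , 380.78775844, 198.74361151],
       [  0.        ,   0.        ,   1.        ]]), 'origin': array([ 0.37990525, -0.09177442,  0.98943954]), 'attitude': array([ 0.20507873, -0.34179679, -2.01363154])}
{'time': 0.1, 'joint_positions': array([-9.17381077e-01,  3.85471345e-01,  6.77558349e-03, -4.60484351e-04,
       -1.19401932e+00, -2.58615115e-01]), 'joint_velocities': array([-0.00034806, -0.00098966,  0.00287561,  0.00351603,  0.00081928,
       -0.00043317]), 'joint_efforts': array([-4.44693005e-04, -3.93321419e+01,  1.88928187e+01,  4.19797406e+00,
       -2.61732894e-03, -3.68970859e-06]), 'ee_pos': array([ 0.24023359, -0.5764566 ,  0.24903731]), 'tool_rot': array([ 6.15778705e-01, -3.08018143e+00, -3.00162510e-03]), 'contact_force': array([ 0.46667804, -0.77756134,  1.24326075]), 'moment': array([ 0.00091483, -0.03266231,  0.04540053]), 'grip_force': 0.0, 'gripper_width': 0.08551604563490535}
```

View pics/scene0.png

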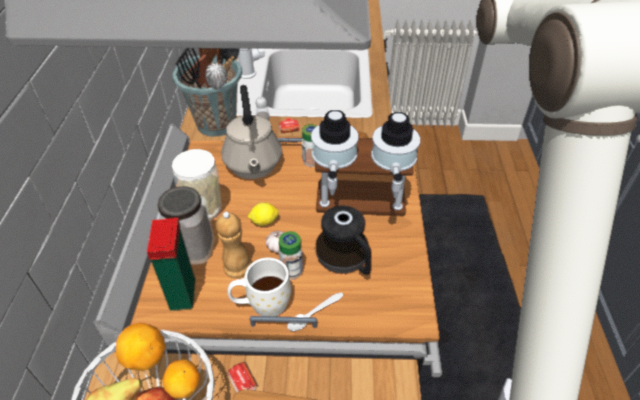

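View pics/top0.png

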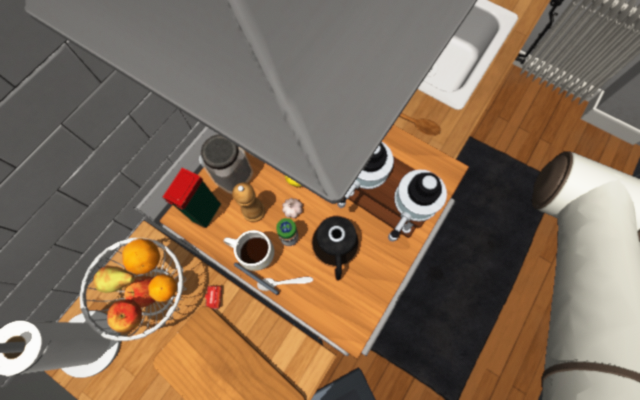

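The views show the caps at (397,118) and (334,117) in scene, with the right cap at (430,183) in top. The lid opening is at (344,218) in scene and (336,233) in top, and the hood overhangs the back. I'll enlarge both for accuracy.

```bash
cat > h.py <<'E'
import numpy as np, cv2
from scipy.spatial.transform import Rotation as R
from station import robot
def cam(n):
    c=robot.calibration(n); return c["camera_matrix"],np.array(c["origin"]),R.from_rotvec(c["attitude"]).as_matrix()
def ray(n,u,v):
    K,o,A=cam(n); d=np.linalg.inv(K)@[u,v,1]; return o,A@(d*[1,-1,-1])
def onz(n,u,v,z):
    o,d=ray(n,u,v); return o+d*(z-o[2])/d[2]
def proj(n,p):
    K,o,A=cam(n); q=K@((A.T@(np.array(p)-o))*[1,-1,-1]); return q[:2]/q[2]
def tri(uv1,uv2,n1="scene",n2="top"):
    (o1,d1),(o2,d2)=ray(n1,*uv1),ray(n2,*uv2)
    t=np.linalg.lstsq(np.c_[d1,-d2],o2-o1,rcond=None)[0]
    a,b=o1+d1*t[0],o2+d2*t[1]; return (a+b)/2,np.linalg.norm(a-b)
E
python3 - <<'E'
from h import *
np.set_printoptions(precision=4,suppress=True)
print("opening",onz("scene",344,218,.164),onz("top",336,233,.164),tri((344,218),(336,233)))
print("capR",onz("scene",397,118,.302),onz("top",430,183,.302),tri((397,118),(430,183)))
print("capL",onz("scene",334,117,.302),onz("top",375,162,.302))
a=cv2.imread("pics/scene0.png")[95:285,290:440]; b=cv2.imread("pics/top0.png")[130:290,300:460]
a=cv2.resize(a,None,fx=3,fy=3,interpolation=cv2.INTER_CUBIC); a=cv2.resize(a,(450,570)); b=cv2.resize(b,(345,345))
a=cv2.resize(cv2.imread("pics/scene0.png")[95:285,290:430],(420,570),interpolation=cv2.INTER_CUBIC)
b=cv2.resize(cv2.imread("pics/top0.png")[140:330,315:440],(375,570),interpolation=cv2.INTER_CUBIC)
cv2.imwrite("pics/z0.png",np.hstack([a,b]))
E
```

```text
opening [ 0.544  -0.2175  0.164 ] [ 0.5478 -0.2154  0.164 ] (array([ 0.5454, -0.2158,  0.1656]), np.float64(0.0043051916643613575))
capR [ 0.5299 -0.4008  0.302 ] [ 0.5265 -0.4037  0.302 ] (array([ 0.5289, -0.404 ,  0.2999]), np.float64(0.0041766668645686345))
capL [ 0.6406 -0.3366  0.302 ] [ 0.6132 -0.33    0.302 ]
```

View pics/z0.png

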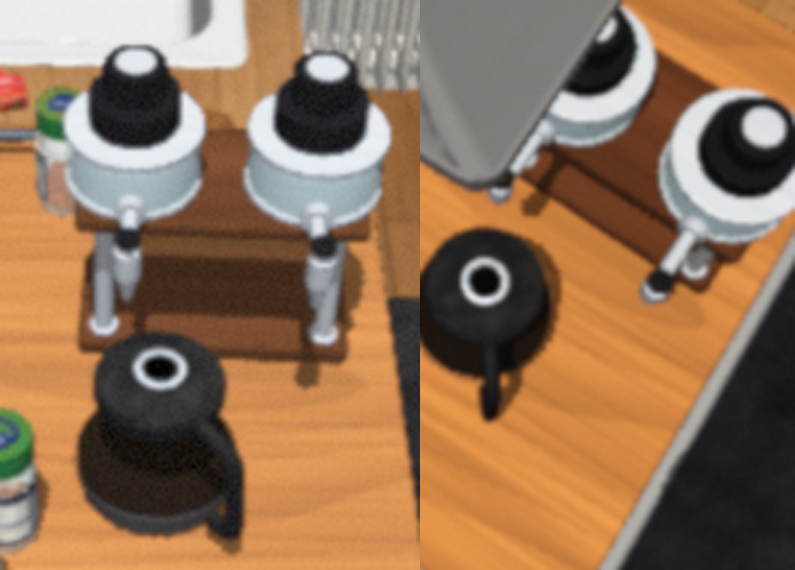

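```bash
cat >> h.py <<'E'
np.set_printoptions(precision=4,suppress=True)
def blob(im,uv,thr,r=14,dark=False):
    """centroid of bright (or dark) component nearest uv"""
    u,v=map(int,uv); g=im[v-r:v+r,u-r:u+r].astype(float).min(2)
    m=((g<thr) if dark else (g>thr)).astype(np.uint8)
    n,l,st,c=cv2.connectedComponentsWithStats(m)
    i=min(range(1,n),key=lambda i:np.hypot(*(c[i]-r)) if st[i,4]>8 else 99)
    return c[i]+[u-r,v-r],st[i,4]
E
python3 - <<'E'
from h import *
S=cv2.imread("pics/scene0.png")[:,:,::-1];T=cv2.imread("pics/top0.png")[:,:,::-1]
for nm,n,im,uv,z in[("capR","scene",S,(399,118),.302),("capL","scene",S,(335,115),.302),("open","scene",S,(343,218),.164),("capR","top",T,(431,182),.302),("open","top",T,(337,234),.164)]:
    p,a=blob(im,uv,150 if nm!="open" else 110,8 if nm!="open" else 10); print(nm,n,p,a,onz(n,*p,z)[:2])
print("hood",tri((370,42),(335,200)))
print("handle end",tri((367,274),(338.3,277.3)))
print("handle top bend",tri((364,247),(338.3,277.3)))
for z in(.06,.11,.155): print(z,onz("scene",367,274,z)[:2],onz("scene",365,248,z)[:2],onz("top",338.3,277.3,z)[:2],onz("top",337.7,258,z)[:2])
print("tipR scene@.178",onz("scene",395.7,195.7,.178)[:2])
E
```

```text
capR scene [398.5275 117.1538] 91 [ 0.5285 -0.405 ]
capL scene [334.7912 114.9231] 91 [ 0.6428 -0.3435]
open scene [342.8613 217.5693] 137 [ 0.5465 -0.2174]
capR top [429.234  181.8723] 141 [ 0.5292 -0.4036]
open top [336.2672 233.4275] 131 [ 0.5467 -0.2155]
hood (array([ 0.4922, -0.1681,  0.5923]), np.float64(0.004412741686745615))
handle end (array([ 0.468 , -0.1849,  0.0675]), np.float64(0.0009614641496566447))
handle top bend (array([ 0.4657, -0.1721,  0.1679]), np.float64(0.014710639760223845))
0.06 [ 0.4697 -0.1901] [ 0.5059 -0.2487] [ 0.4691 -0.1855] [ 0.5113 -0.2058]
0.11 [ 0.4551 -0.1564] [ 0.4892 -0.2116] [ 0.4643 -0.1805] [ 0.5042 -0.1996]
0.155 [ 0.4419 -0.126 ] [ 0.4742 -0.1782] [ 0.46   -0.1759] [ 0.4978 -0.1941]
tipR scene@.178 [ 0.478 -0.316]
```

```bash
cat >> h.py <<'E'
def down(deg):
    a=np.radians(deg); z=np.array([0,0,-1.]); y=np.array([np.cos(a),np.sin(a),0])
    return R.from_matrix(np.c_[np.cross(y,z),y,z]).as_rotvec()
xb=np.array([.4738,-.8806]); yb=np.array([.8806,.4738]); capR=np.array([.5288,-.4043])
def st(*k):
    s=robot.read_state(); print(round(s["time"],2),s["ee_pos"],"F",s["contact_force"],"Mz",round(s["moment"][2],3),"w",round(s["gripper_width"],4),"g",round(s["grip_force"],1),"q",s["joint_positions"]); return s
E
python3 - <<'E'
from h import *
B=lambda p:np.array([(p[:2]-capR)@xb,(p[:2]-capR)@yb])
print("post R base",B(onz("scene",398,206.7,.06)),"foot front",B(onz("scene",362,213,.06)))
print("mug",onz("scene",268,275,.142),"jar",onz("scene",290,241,.151))
for d in(65.5,-114.5):
    for p in([.40,-.16,.25],[.4743,-.1835,.135],[.405,-.28,.135]): print(d,p,robot.inverse_kinematics(p,down(d)))
for d in range(-180,180,30): print(d,robot.inverse_kinematics([*capR,.31],down(d)))
E
```

```text
post R base [-0.0201 -0.0234] foot front [-0.045   0.0605]
mug [ 0.603  -0.0354  0.142 ] jar [ 0.6096 -0.1195  0.151 ]
65.5 [0.4, -0.16, 0.25] [-0.0005  0.047  -0.436   0.     -1.0879 -1.9979]
65.5 [0.4743, -0.1835, 0.135] [-0.0495  0.3088 -0.4324  0.     -0.8296 -1.9489]
65.5 [0.405, -0.28, 0.135] [-0.2744  0.2841 -0.4702  0.     -0.8164 -1.724 ]
-114.5 [0.4, -0.16, 0.25] [-0.0005  0.047  -0.436   0.     -1.0879  1.1437]
-114.5 [0.4743, -0.1835, 0.135] [-0.0495  0.3088 -0.4324  0.     -0.8296  1.1927]
-114.5 [0.405, -0.28, 0.135] [-0.2744  0.2841 -0.4702  0.     -0.8164  1.4176]
-180 [-0.4103  0.4257  0.2201  0.     -1.3652  0.4103]
-150 [-0.4103  0.4257  0.2201  0.     -1.3652  0.9339]
-120 [-0.4103  0.4257  0.2201  0.     -1.3652  1.4575]
-90 [-0.4103  0.4257  0.2201  0.     -1.3652  1.9811]
-60 [-0.4103  0.4257  0.2201  0.     -1.3652  2.5047]
-30 [-0.4103  0.4257  0.2201 -0.     -1.3652  3.0283]
0 [-0.4103  0.4257  0.2201  0.     -1.3652 -2.7313]
30 [-0.4103  0.4257  0.2201  0.     -1.3652 -2.2077]
60 [-0.4103  0.4257  0.2201  0.     -1.3652 -1.6841]
90 [-0.4103  0.4257  0.2201  0.     -1.3652 -1.1605]
120 [-0.4103  0.4257  0.2201  0.     -1.3652 -0.6369]
150 [-0.4103  0.4257  0.2201  0.     -1.3652 -0.1133]
```

```bash
python3 - <<'E'
from h import *
o=down(-114.5)
robot.line_to([.40,-.16,.25],o,rate=.3); st()
robot.line_to([.4743,-.1835,.22],rate=.15); st()
t=robot.get_image("top");s=robot.get_image("scene")
a=cv2.resize(s[150:340,280:420],(420,570),interpolation=cv2.INTER_CUBIC);b=cv2.resize(t[140:330,280:405],(375,570),interpolation=cv2.INTER_CUBIC)
cv2.imwrite("pics/above.png",np.hstack([a,b])[:,:,::-1])
print(proj("top",[.4743,-.1835,.155]),proj("scene",[.4743,-.1835,.155]))
E
```

```text
2.57 [ 0.3998 -0.1603  0.25  ] F [ 0.1848 -0.2113 -0.186 ] Mz 0.03 w 0.0849 g 0.0 q [-0.0013  0.047  -0.436   0.     -1.0879  1.1436]
3.27 [ 0.4738 -0.1835  0.2199] F [0.5099 0.0943 0.2433] Mz 0.022 w 0.0853 g 0.0 q [-0.0497  0.2123 -0.3196 -0.0002 -1.0398  1.1926]
[338.3568 269.7895] [366.2552 246.1795]
```

View pics/above.png

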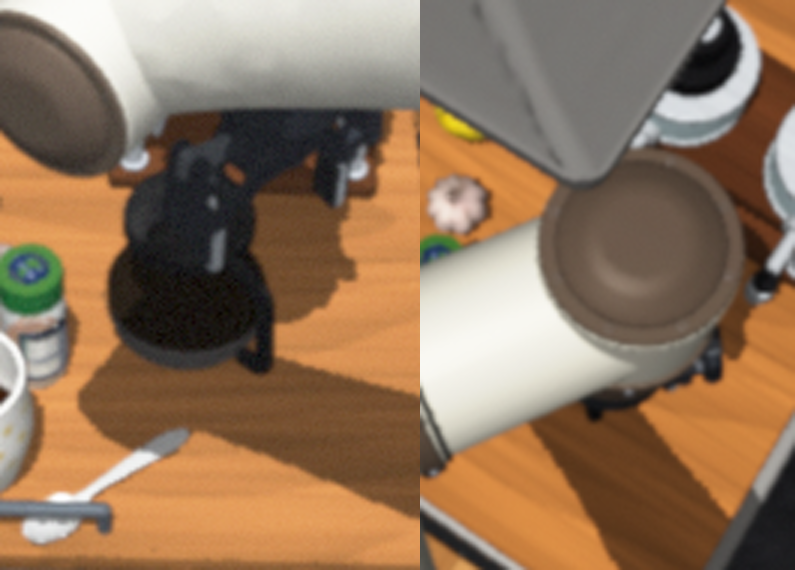

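The arm hides the lid, and the gripper stands over the carafe with the handle at about (368,260) in scene, as predicted. I'll descend and grip.

```bash
python3 - <<'E'
from h import *
robot.line_to([.4743,-.1835,.135],rate=.1); st()
robot.set_gripper(.0); st()
E
```

```text
4.38 [ 0.4748 -0.1836  0.1356] F [-0.5645  0.1397  0.3701] Mz 0.04 w 0.0856 g 0.0 q [-0.0495  0.3081 -0.4316  0.0003 -0.8298  1.1927]
5.03 [ 0.4743 -0.1835  0.1352] F [-0.4687  0.3542  3.0772] Mz 0.124 w 0.0119 g 58.8 q [-0.0494  0.3084 -0.4323  0.0002 -0.8302  1.1928]
```

```bash
python3 - <<'E'
from h import *
p=np.array([.4743,-.1835,.135])
for f in(.5,.9,1):
    robot.line_to(p+np.array([-.0676,-.096,0])*f,rate=.07); st()
s=robot.get_image("scene");t=robot.get_image("top")
a=cv2.resize(s[100:290,310:450],(420,570),interpolation=cv2.INTER_CUBIC);b=cv2.resize(t[140:330,330:455],(375,570),interpolation=cv2.INTER_CUBIC)
cv2.imwrite("pics/slid.png",np.hstack([a,b])[:,:,::-1])
E
```

```text
6.03 [ 0.4404 -0.232   0.1352] F [ 0.06   -1.2602  3.1284] Mz 0.037 w 0.0122 g 59.0 q [-0.1574  0.2921 -0.458   0.0012 -0.8212  1.2997]
6.85 [ 0.4134 -0.2703  0.1351] F [1.2945 0.3605 3.7756] Mz 0.073 w 0.012 g 59.1 q [-0.2492  0.2862 -0.4669  0.0009 -0.8177  1.3915]
7.17 [ 0.4068 -0.2797  0.1351] F [ 1.6542 -0.2678  3.339 ] Mz 0.09 w 0.0122 g 59.2 q [-0.2725  0.2858 -0.4675  0.0006 -0.8173  1.415 ]
```

View pics/slid.png

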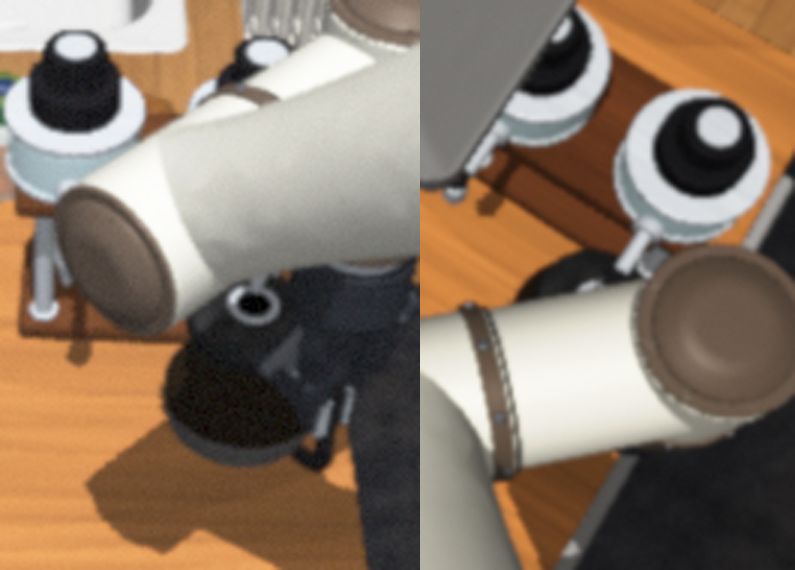

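```bash
python3 - <<'E'
from h import *
s=robot.get_image("scene")
p,a=blob(s,(394,201),110,9); print("rim blob",p,a,onz("scene",*p,.164))
d,a=blob(s,(394,201),60,6,True); print("dark blob",d,a,onz("scene",*d,.164))
for z in(.178,.164): print(z,proj("scene",[.479,-.3125,z]))
cv2.imwrite("pics/z1.png",np.hstack([cv2.resize(s[180:225,375:415],(400,450),interpolation=cv2.INTER_CUBIC)[:,:,::-1],cv2.resize(cv2.imread("pics/scene0.png")[165:210,375:415],(400,450),interpolation=cv2.INTER_CUBIC)]))
E
```

```text
rim blob [388.0741 198.3704] 27 [ 0.493  -0.3138  0.164 ]
dark blob [394.5 201. ] 58 [ 0.4782 -0.3139  0.164 ]
0.178 [394.5096 196.565 ]
0.164 [393.8504 201.2834]
```

View pics/z1.png

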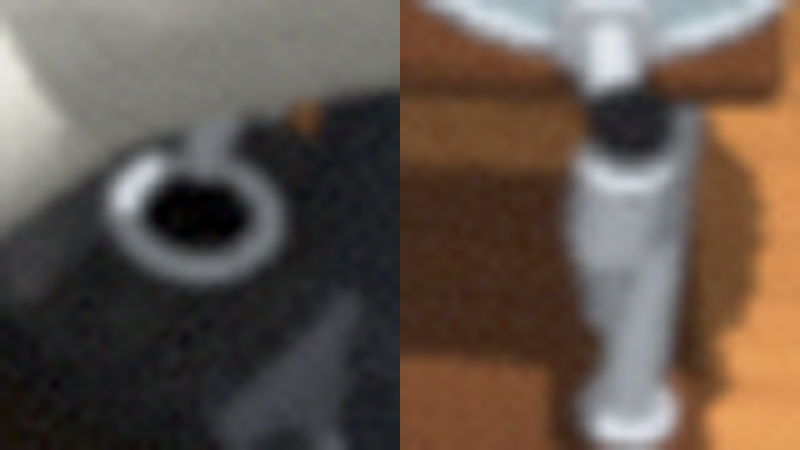

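The opening rim is at (394.7,201.4) and the tap tip at (395.8,196.5), so they agree within about 2 mm. I'll release and check the hood clearance.

```bash
python3 - <<'E'
from h import *
print("opening",onz("scene",394.7,201.4,.164),"tip",onz("scene",395.8,196.4,.178))
robot.set_gripper(.06); s=st()
robot.line_to([.4067,-.28,.24],rate=.15)
robot.line_to([.36,-.25,.27],rate=.2); st()
t=robot.get_image("top");s=robot.get_image("scene")
cv2.imwrite("pics/t2.png",t[:,:,::-1]);cv2.imwrite("pics/s2.png",s[:,:,::-1])
a=cv2.resize(s[20:320,300:600],(400,400));b=cv2.resize(t[100:400,280:580],(400,400))
cv2.imwrite("pics/z2.png",np.hstack([a,b])[:,:,::-1])
for u,v in((335,200),(400,107),(475,0)): print("hood edge",onz("top",u,v,.592))
E
```

```text
opening [ 0.4773 -0.3131  0.164 ] tip [ 0.4769 -0.3143  0.178 ]
7.83 [ 0.4064 -0.2794  0.1348] F [-0.6403 -0.9954  0.0183] Mz 0.011 w 0.0599 g 0.0 q [-0.2724  0.286  -0.4681 -0.     -0.8176  1.4155]
9.15 [ 0.3598 -0.2498  0.2697] F [ 0.3428 -0.536  -0.1262] Mz -0.004 w 0.0597 g 0.0 q [-0.2335  0.0436 -0.3875 -0.0001 -1.1398  1.3771]
hood edge [ 0.4945 -0.1675  0.592 ]
hood edge [ 0.5647 -0.2921  0.592 ]
hood edge [ 0.6637 -0.4679  0.592 ]
```

View pics/z2.png

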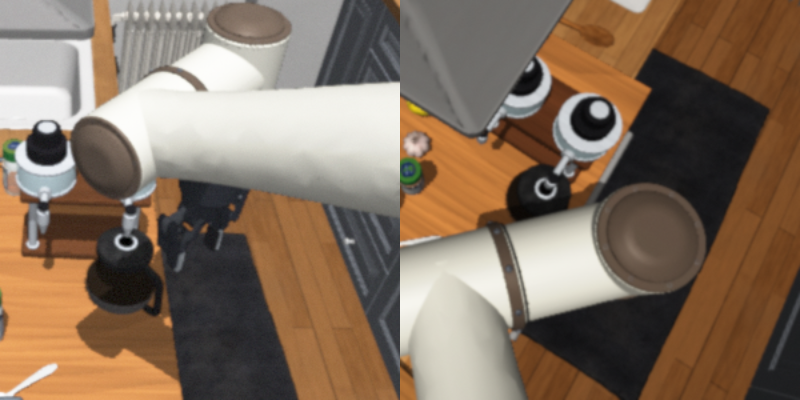

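```bash
python3 - <<'E'
from h import *
print("wrist disc",tri((487.5,38.8),(467.5,278.5)))
# forearm tube ring (dark seam) seen in both views
print("seam",tri((300+175*.75,20+80*.75),(280+105*.75,100+275*.75)))
print("disc2 at z", [onz("scene",378.8,136,z) for z in(.4,.45,.5,.55)])
print(proj("top",onz("scene",378.8,136,.45)),proj("top",onz("scene",378.8,136,.55)))
E
```

```text
wrist disc (array([ 0.357 , -0.2484,  0.5976]), np.float64(0.001097374578272879))
seam (array([ 0.3852, -0.1371,  0.5853]), np.float64(0.003857958717195024))
disc2 at z [array([ 0.4854, -0.2172,  0.4   ]), array([ 0.4601, -0.1597,  0.45  ]), array([ 0.4349, -0.1023,  0.5   ]), array([ 0.4097, -0.0449,  0.55  ])]
[337.5341 254.9474] [269.6317 325.3891]
```

The kinematics show that the wrist has a lateral offset. In this configuration the offset tube would hit the hood, whose lower edge is at z≈0.59. I'll fit the forward kinematics from IK samples and look for the mirrored branch.

```bash
cat > fk.py <<'E'
from h import *
from scipy.optimize import least_squares
def Rr(ax,a): return R.from_euler(ax,a).as_matrix()
C=np.array([[0,0,1.],[0,1,0],[-1,0,0]])  # columns: tool x,y,z in wrist axes; tool z = wrist x
def fk(q,P,s4=1,s6=1,full=False):
    h0,a,L2,L3,e,d,Lt=P[:7]; R0=Rr("z",q[0])
    el=R0@[a+L2*np.sin(q[1]),0,h0+L2*np.cos(q[1])]; F=R0@Rr("y",q[1]-q[2])
    w=el+F@[L3,0,e]; W=F@Rr("x",s4*q[3])@Rr("y",-q[4])
    c=w+W@[0,-d,0]; p=c+W@[Lt,0,0]; T=W@Rr("x",s6*q[5])@C
    return (p,T,el,w,c) if full else (p,T)
E
python3 - <<'E'
from fk import *
rng=np.random.default_rng(0); D=[]
while len(D)<40:
    p=rng.uniform([.3,-.5,.1],[.6,.2,.45]); o=(R.from_rotvec(rng.uniform(-.5,.5,3))*R.from_rotvec(down(rng.uniform(-180,180)))).as_rotvec()
    q=robot.inverse_kinematics(p,o)
    if q is not None: D.append((p,R.from_rotvec(o).as_matrix(),np.array(q)))
for s4 in(1,-1):
  for s6 in(1,-1):
    f=lambda P:np.concatenate([fk(q,P,s4,s6)[0]-p for p,o,q in D])
    r=least_squares(f,[.2,0,.41,.43,0,.16,.27])
    M=[fk(q,r.x,s4,s6)[1].T@o for p,o,q in D]
    print(s4,s6,r.x,"rms",np.sqrt(np.mean(r.fun**2)),"ori spread",np.std(M,axis=0).max(),M[0].round(3).tolist())
E
```

```text
1 1 [-0.1371  0.1022  0.3689  0.3018  0.1042  0.1135 -0.0884] rms 0.0802035598254254 ori spread 0.6763860622515008 [[-0.542, -0.211, 0.814], [0.757, -0.542, 0.364], [0.364, 0.814, 0.453]]
1 -1 [-0.1371  0.1022  0.3689  0.3018  0.1042  0.1135 -0.0884] rms 0.0802035598254254 ori spread 0.4422258686318889 [[-0.916, 0.401, 0.016], [-0.168, -0.421, 0.891], [0.364, 0.814, 0.453]]
-1 1 [ 0.1606 -0.      0.5649  0.4218 -0.      0.1598  0.279 ] rms 5.4967544841052854e-11 ori spread 0.7443891882192591 [[-0.905, 0.425, 0.0], [-0.425, -0.905, 0.0], [0.0, 0.0, 1.0]]
-1 -1 [ 0.1606 -0.      0.5649  0.4218 -0.      0.1598  0.279 ] rms 5.4967544841052854e-11 ori spread 2.4766613668162154e-16 [[-0.0, 1.0, -0.0], [-1.0, -0.0, 0.0], [0.0, 0.0, 1.0]]
```

```bash
cat >> fk.py <<'E'
P=np.array([.1606,0,.5649,.4218,0,.1598,.279]); M=np.array([[0,1.,0],[-1,0,0],[0,0,1]])
LO=np.array([-3.14,-1.21,-1.07,-3.16,-2.99,-3.1]);HI=np.array([3.14,2.06,1.41,2.05,-.16,3.1])
def FK(q): p,T,el,w,c=fk(q,P,-1,-1,True); return p,T@M,el,w,c
def res(q,p,o):
    a,T=FK(q)[:2]; return np.r_[a-p,.3*(R.from_matrix(T)*R.from_matrix(o).inv()).as_rotvec()]
def iks(p,rv,n=120):
    o=R.from_rotvec(rv).as_matrix(); rng=np.random.default_rng(1); S=[]
    for _ in range(n):
        r=least_squares(res,rng.uniform(LO,HI),args=(p,o),bounds=(LO-1e-9,HI+1e-9))
        if r.cost<1e-10 and not any(np.abs(r.x-s).max()<.05 for s in S): S.append(r.x)
    return S
E
python3 - <<'E'
from fk import *
print(FK(robot.read_state()["joint_positions"])[0])
for z in(.298,.36):
  for d in(60,):
    for q in iks([*capR,z],down(d)):
        p,T,el,w,c=FK(q); print(z,d,q,"elbow",el,"w",w,"c",c)
E
```

```text
[ 0.3602 -0.2501  0.2691]
0.298 60 [-0.4103  0.4304  0.1984  0.     -1.3388 -1.6841] elbow [ 0.2161 -0.094   0.674 ] w [ 0.5925 -0.2578  0.577 ] c [ 0.5288 -0.4043  0.577 ]
0.36 60 [-0.4103  0.412   0.3189  0.     -1.4777 -1.6841] elbow [ 0.2074 -0.0902  0.6782] w [ 0.5925 -0.2578  0.639 ] c [ 0.5288 -0.4043  0.639 ]
```

```bash
cat >> fk.py <<'E'
CN=np.array([.4945,-.1675]); N=np.array([.871,.491]); TT=np.array([.491,-.871]); ZH=.585
def tool(psi,th,flip=0):
    """tool leaning: wrist displaced toward azimuth psi by tilt th; closing axis horizontal, perpendicular to psi (deg)"""
    a,t=np.radians(psi),np.radians(th); z=-np.array([np.cos(a)*np.sin(t),np.sin(a)*np.sin(t),np.cos(t)])
    y=np.array([-np.sin(a),np.cos(a),0])*(-1 if flip else 1); return R.from_matrix(np.c_[np.cross(y,z),y,z]).as_rotvec()
def clear(q):
    p,T,el,w,c=FK(q); u=(w-c)/np.linalg.norm(w-c); z=T[:,2]; best=9
    for a,b,r in((el,w,.06),(w+.06*u,c-.05*u,.055),(c-.055*z,c,.05),(c,p-.054*z,.05)):
        for k in np.linspace(0,1,15):
            x=a+k*(b-a); d=np.array([-(x[:2]-CN)@N,-(x[:2]-CN)@TT,ZH-x[2]])
            g=np.linalg.norm(np.maximum(d,0)) if d.max()>0 else d.max()
            best=min(best,g-r)
    return best
def ik(p,rv,seeds):
    o=R.from_rotvec(rv).as_matrix(); out=[]
    for s in seeds:
        r=least_squares(res,np.clip(s,LO+1e-6,HI-1e-6),args=(p,o),bounds=(LO,HI))
        if r.cost<1e-10: out.append(r.x)
    return out
E
cat > s.py <<'E'
from fk import *
rng=np.random.default_rng(2)
nom=np.array([-.41,.42,.3,0,-1.4,-.5]); seeds=[nom,nom+[0,0,0,.8,0,0],nom+[0,0,0,-.8,0,0],nom+[-.4,.2,0,-1.6,0,1.5],nom+[.4,0,0,1.5,0,-1.5]]
for z in(.30,.35):
  for th in(0,15,25,35,45):
    row=[]
    for psi in range(-180,180,20):
        b=max([(clear(q),q) for f in(0,1) for q in ik([*capR,z],tool(psi,th,f),seeds)],key=lambda t:t[0],default=(np.nan,0)); row.append(b[0])
    print(z,th,(np.array(row)*1000).round())
E
time python3 s.py
```

```text
0.3 0 [-66. -66. -66. -66. -66. -66. -66. -66. -66. -66. -66. -66. -66. -66.
 -66. -66. -66. -66.]
0.3 15 [-67. -84. -85. -94. -93. -84. -74. -67. -63. -62. -58. -50. -42. -34.
 -29. -34. -38. -47.]
0.3 25 [-55. -40. -38. -51. -77. -94. -73. -58. -55. -68. -68. -68. -68. -53.
 -11.  21.   5. -32.]
0.3 35 [-17.  11.  15.  -4. -41. -93. -69. -35. -39. -39. -39. -39. -39. -39.
 -25.  39.  80. -11.]
0.3 45 [ 32.  69.  71.  45.  -2. -67. -62. -14.  -1.  -6.  -1.  -1.  -1.  -1.
  -1.  32.  nan   8.]
0.35 0 [-101. -101. -101. -101. -101. -101. -101. -101. -101. -101. -101. -101.
 -101. -101. -101. -101. -101. -101.]
0.35 15 [ -88.  -82.  -82.  -91. -106. -127. -121. -106.  -96.  -89.  -83.  -78.
  -73.  -69.  -65.  -67.  -73.  -93.]
0.35 25 [ -52.  -37.  -34.  -46.  -73. -109. -125.  -98.  -78.  -87. -103. -102.
  -85.  -57.  -38.  -26.  -41.  -60.]
0.35 35 [ -14.   13.   19.    2.  -35.  -85. -124.  -85.  -88.  -89.  -89.  -89.
  -89.  -85.  -27.   24.   31.  -30.]
0.35 45 [  30.   69.   74.   52.    7.  -56. -121.  -69.  -51.  -51.  -51.  -51.
  -51.  -51.  -42.   26.   nan   -3.]
real	0m27.270s
user	0m27.784s
sys	0m0.056s
```

```bash
cat > s2.py <<'E'
from fk import *
q0=robot.read_state()["joint_positions"]
nom=np.array([-.41,.42,.3,0,-1.4,-.5]); seeds=[nom,nom+[0,0,0,.8,0,0],nom+[0,0,0,-.8,0,0],nom+[-.4,.2,0,-1.6,0,1.5],nom+[.4,0,0,1.5,0,-1.5]]
for th in(40,45):
  for f in(0,1):
    c=[q for q in ik([*capR,.30],tool(-150,th,f),seeds)]
    if not c: print(th,f,"none"); continue
    m=max(c,key=clear)
    for z in(.3,.36):
      s=m
      for psi in(-150,-165,-180,-190,-150,-135,-120,-110):
        if psi==-150: s=m
        k=ik([*capR,z],tool(psi,th,f),[s])
        if not k: print(th,f,z,psi,"none"); continue
        s=k[0]; F=FK(s); print(th,f,z,psi,s.round(2),"clr",round(clear(s)*1000),"w",F[3].round(2),"c",F[4].round(2),"el",F[2].round(2))
E
python3 s2.py
```

```text
40 0 0.3 -150 [-0.73  0.38  0.21 -0.7  -1.24  3.  ] clr 44 w [ 0.47 -0.41  0.62] c [ 0.37 -0.49  0.51] el [ 0.16 -0.14  0.69]
40 0 0.3 -165 [-0.68  0.3   0.09 -0.66 -1.01  2.78] clr 33 w [ 0.45 -0.37  0.61] c [ 0.36 -0.45  0.51] el [ 0.13 -0.11  0.7 ]
40 0 0.3 -180 [-0.6   0.24 -0.04 -0.55 -0.77  2.47] clr 6 w [ 0.45 -0.3   0.59] c [ 0.35 -0.4   0.51] el [ 0.11 -0.08  0.71]
40 0 0.3 -190 [-0.52  0.2  -0.14 -0.4  -0.6   2.18] clr -19 w [ 0.44 -0.26  0.57] c [ 0.35 -0.37  0.51] el [ 0.1  -0.06  0.71]
40 0 0.3 -150 [-0.73  0.38  0.21 -0.7  -1.24  3.  ] clr 44 w [ 0.47 -0.41  0.62] c [ 0.37 -0.49  0.51] el [ 0.16 -0.14  0.69]
40 0 0.3 -135 none
40 0 0.3 -120 none
40 0 0.3 -110 none
40 0 0.36 -150 [-0.72  0.34  0.3  -0.68 -1.33  2.92] clr 47 w [ 0.46 -0.4   0.67] c [ 0.37 -0.49  0.57] el [ 0.14 -0.13  0.69]
40 0 0.36 -165 [-0.67  0.27  0.17 -0.62 -1.1   2.69] clr 35 w [ 0.44 -0.35  0.67] c [ 0.36 -0.45  0.57] el [ 0.12 -0.09  0.71]
40 0 0.36 -180 [-0.59  0.2   0.04 -0.49 -0.87  2.38] clr 7 w [ 0.44 -0.29  0.65] c [ 0.35 -0.4   0.57] el [ 0.09 -0.06  0.71]
40 0 0.36 -190 [-0.52  0.16 -0.06
[... 5006 characters left out ...]
w [ 0.42 -0.31  0.65] c [ 0.33 -0.4   0.56] el [ 0.08 -0.06  0.72]
45 1 0.36 -190 [-0.54  0.15 -0.08 -0.44 -0.64 -0.94] clr 0 w [ 0.42 -0.25  0.62] c [ 0.33 -0.37  0.56] el [ 0.07 -0.04  0.72]
45 1 0.36 -150 [-0.77  0.35  0.29 -0.77 -1.33 -0.16] clr 76 w [ 0.44 -0.42  0.67] c [ 0.36 -0.5   0.56] el [ 0.14 -0.13  0.69]
45 1 0.36 -135 [-0.78  0.44  0.43 -0.79 -1.56  0.  ] clr 72 w [ 0.47 -0.46  0.67] c [ 0.39 -0.54  0.56] el [ 0.17 -0.17  0.67]
45 1 0.36 -120 [-0.77  0.52  0.57 -0.78 -1.78  0.14] clr 53 w [ 0.51 -0.49  0.67] c [ 0.43 -0.58  0.56] el [ 0.2  -0.2   0.65]
45 1 0.36 -110 [-0.75  0.58  0.66 -0.76 -1.91  0.23] clr 33 w [ 0.53 -0.5   0.67] c [ 0.46 -0.59  0.56] el [ 0.23 -0.21  0.63]
```

```bash
cat > m.py <<'E'
from fk import *
TH=42; S0=np.array([-.75,.38,.25,-.74,-1.25,-.1])
def Q(psi,z,xy=capR,seed=S0): return ik([*xy,z],tool(psi,TH,1),[seed])[0]
def turn(psi,rad,z,seed,n):
    """joint waypoints rotating the tool about the vertical through the cap axis"""
    out=[]
    for a in np.linspace(0,rad,n+1)[1:]: seed=Q(psi+np.degrees(a),z,seed=seed); out.append(seed)
    return out
E
python3 - <<'E'
from m import *
q0=robot.read_state()["joint_positions"]; A=Q(-150,.42,(.36,-.46)); B=Q(-150,.37)
for a,b in((q0,A),(A,B)):
    for k in np.linspace(0,1,6):
        q=a+k*(b-a); F=FK(q); print(F[0],"clr",round(clear(q),3),"c",F[4])
if True:
    robot.goto_joints(A); st(); robot.set_gripper(.085); robot.goto_joints(B); st()
    s=robot.get_image("scene");t=robot.get_image("top")
    a=cv2.resize(s[60:260,300:500],(400,400));b=cv2.resize(t[110:310,330:530],(400,400))
    cv2.imwrite("pics/z3.png",np.hstack([a,b])[:,:,::-1])
E
```

```text
[ 0.3602 -0.2501  0.2691] clr 0.062 c [ 0.3606 -0.2502  0.5481]
[ 0.3646 -0.28    0.2871] clr 0.015 c [ 0.3477 -0.3147  0.5635]
[ 0.3711 -0.3149  0.3105] clr 0.005 c [ 0.325  -0.3785  0.5783]
[ 0.3756 -0.3569  0.3404] clr 0.064 c [ 0.2925 -0.4404  0.5933]
[ 0.3734 -0.406   0.3771] clr 0.14 c [ 0.2503 -0.4992  0.6095]
[ 0.36 -0.46  0.42] clr 0.23 c [ 0.1983 -0.5533  0.6273]
[ 0.36 -0.46  0.42] clr 0.23 c [ 0.1983 -0.5533  0.6273]
[ 0.3943 -0.4535  0.41  ] clr 0.197 c [ 0.2328 -0.5467  0.6175]
[ 0.4285 -0.4447  0.4   ] clr 0.163 c [ 0.2671 -0.5379  0.6076]
[ 0.4624 -0.4335  0.3899] clr 0.129 c [ 0.301  -0.5267  0.5976]
[ 0.4959 -0.42    0.38  ] clr 0.094 c [ 0.3344 -0.5133  0.5875]
[ 0.5288 -0.4043  0.37  ] clr 0.059 c [ 0.3671 -0.4976  0.5773]
10.54 [ 0.3603 -0.4596  0.419 ] F [-0.4903  0.1266  0.5919] Mz -0.001 w 0.0599 g 0.0 q [-1.0224  0.2653  0.3302 -0.7332 -1.6044 -0.0618]
11.68 [ 0.5287 -0.4044  0.3702] F [-0.2499 -0.3261  1.8915] Mz -0.027 w 0.085 g 0.0 q [-0.7384  0.3386  0.3116 -0.7122 -1.3456 -0.2142]
```

View pics/z3.png

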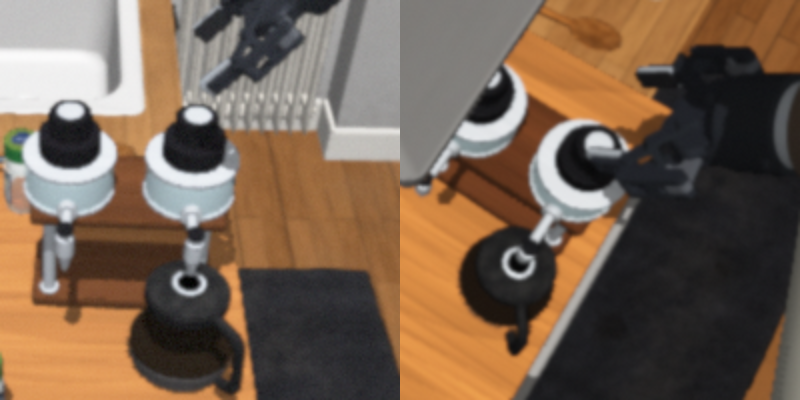

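The carafe opening sits under the tip in both views, at (190,283) and (519,262) in the crops. The gripper is above the right cap, with its fingers on either side. I'll descend, grip and feel which way the cap turns.

```bash
python3 - <<'E'
from m import *
robot.line_to([*capR,.30],rate=.1); st()
robot.set_gripper(0.0); s=st(); print(s["moment"])
q=s["joint_positions"]
for a in(.06,.12,.18):
    robot.goto_joints(Q(-150+np.degrees(a),.30,seed=q)); s=st(); print("turned",a,"M",s["moment"])
    if abs(s["moment"][2])>1.5: print("resist"); break
E
```

```text
12.63 [ 0.5291 -0.4046  0.3006] F [-0.1985 -0.612   0.4444] Mz 0.015 w 0.085 g 0.0 q [-0.7432  0.38    0.2109 -0.7403 -1.2415 -0.1119]
13.11 [ 0.5288 -0.4046  0.301 ] F [-0.1847 -0.9257  3.8449] Mz 0.011 w 0.0413 g 61.0 q [-0.7435  0.3794  0.2108 -0.7404 -1.2416 -0.1119]
[-0.4432  0.9394  0.0113]
13.36 [ 0.5289 -0.404   0.301 ] F [-2.021   1.3227  5.2433] Mz 0.513 w 0.0421 g 61.1 q [-0.7486  0.3981  0.2401 -0.7432 -1.2948 -0.0696]
turned 0.06 M [0.1308 0.7484 0.5133]
13.61 [ 0.5289 -0.404   0.301 ] F [-1.8326  2.1765  5.0615] Mz 0.503 w 0.0416 g 61.2 q [-0.7523  0.4166  0.269  -0.7435 -1.3451 -0.0291]
turned 0.12 M [0.1839 0.7104 0.5033]
13.86 [ 0.5283 -0.4038  0.301 ] F [-3.7347  2.4908  5.7295] Mz 0.663 w 0.0416 g 61.3 q [-0.7548  0.435   0.2978 -0.742  -1.3958  0.0097]
turned 0.18 M [0.3363 0.981  0.6626]
```

```bash
python3 - <<'E'
from m import *
q=robot.read_state()["joint_positions"]
for a in(.22,.26,.1,0,-.1,-.18,-.26):
    robot.goto_joints(Q(-150+np.degrees(a),.30,seed=q)); s=robot.read_state(); q=s["joint_positions"]; print("turned",a,round(s["time"],2),"F",s["contact_force"],"M",s["moment"],s["gripper_width"])
    if abs(s["moment"][2])>2: print("resist"); break
E
```

```text
turned 0.22 14.11 F [-4.4668  2.6551  5.4547] M [0.5038 1.048  0.0804] 0.04182154685755988
turned 0.26 14.36 F [-5.6376  2.9267  6.6175] M [ 0.311   1.17   -0.1177] 0.042151982364241655
turned 0.1 14.61 F [-4.3334  1.3827  6.3099] M [-0.0029  0.9921  0.5486] 0.041722924542990564
turned 0 14.86 F [-3.2073  2.5666  7.9018] M [0.5437 0.6356 0.6254] 0.042050523629126466
turned -0.1 15.11 F [-2.3808  3.4087  8.1823] M [0.533  0.4006 0.5554] 0.04189902061564343
turned -0.18 15.36 F [-0.4747  2.1553  6.5357] M [0.3615 0.1467 0.3265] 0.0416475686847242
turned -0.26 15.61 F [-0.5111  1.3356  7.5753] M [0.2993 0.0806 0.296 ] 0.04156564646130926
```

```bash
python3 - <<'E'
from m import *
q=robot.read_state()["joint_positions"]
for a in(-.35,-.44,-.35,-.2,0,.2,.35,.45,.55):
    robot.goto_joints(Q(-150+np.degrees(a),.30,seed=q)); s=robot.read_state(); q=s["joint_positions"]
    z=R.from_rotvec(s["tool_rot"]).as_matrix()[:,2]; act=np.radians((np.degrees(np.arctan2(-z[1],-z[0]))+150+180)%360-180)
    # moment about TCP if given about flange/wrist
    p=FK(q)[0]; print(a,"act",round(act,3),round(s["time"],2),"F",s["contact_force"],"M",s["moment"],"xy",s["ee_pos"])
    if abs(s["moment"][2])>2.5: print("resist"); break
E
```

```text
-0.35 act -0.348 15.86 F [-1.7459  2.1931  8.4838] M [0.3792 0.2697 0.3224] xy [ 0.5295 -0.4046  0.3009]
-0.44 act -0.439 16.11 F [-1.7797  1.4827  7.1685] M [0.3277 0.3896 0.3017] xy [ 0.5295 -0.4048  0.3009]
-0.35 act -0.346 16.36 F [-0.6454  2.222   7.8371] M [0.5628 0.0483 0.5678] xy [ 0.5298 -0.405   0.3009]
-0.2 act -0.195 16.62 F [-0.4426  2.5543  8.4327] M [0.5521 0.0427 0.4868] xy [ 0.5297 -0.4053  0.3009]
0 act 0.006 16.92 F [-1.7669  2.2376 10.0149] M [0.5378 0.1876 0.5337] xy [ 0.5292 -0.4053  0.3009]
0.2 act 0.21 17.2 F [-4.7925  2.7457  9.8371] M [1.0142 0.5528 0.7871] xy [ 0.5282 -0.4046  0.3009]
0.35 act 0.357 17.45 F [-6.3169 -0.0265 10.0843] M [0.0719 1.0126 0.3772] xy [ 0.5272 -0.4065  0.3006]
0.45 act 0.453 17.7 F [-7.2487 -4.4782  8.7229] M [-0.6171  1.222  -0.0159] xy [ 0.5268 -0.4076  0.3004]
0.55 act 0.551 17.95 F [-4.9689 -5.401   8.2297] M [-0.9454  0.9759 -0.2196] xy [ 0.527  -0.4081  0.3004]
```

```bash
python3 - <<'E'
from m import *
robot.set_gripper(.07); s=st(); q=s["joint_positions"]
robot.goto_joints(Q(-150+np.degrees(.66),.30,seed=q)); st(); robot.set_gripper(0); s=st(); print(s["moment"]); q=s["joint_positions"]
for a in(.55,.45,.35,.2,0,-.2,-.4,-.49):
    robot.goto_joints(Q(-150+np.degrees(a),.30,seed=q)); s=robot.read_state(); q=s["joint_positions"]
    print(a,round(s["time"],2),"F",s["contact_force"],"M",s["moment"],"xy",s["ee_pos"])
    if abs(s["moment"][2])>2.5: print("resist"); break
E
```

```text
18.34 [ 0.5288 -0.404   0.2987] F [0.9696 0.1363 1.0511] Mz 0.013 w 0.0702 g 0.0 q [-0.7428  0.5519  0.4766 -0.7115 -1.68    0.2337]
18.59 [ 0.5295 -0.404   0.2988] F [-0.1943 -0.0583 -0.722 ] Mz -0.001 w 0.0699 g 0.0 q [-0.7317  0.5845  0.5289 -0.6962 -1.757   0.2953]
18.95 [ 0.5285 -0.4043  0.3004] F [-0.1965 -0.245   1.1393] Mz -0.075 w 0.0418 g 60.9 q [-0.7328  0.5821  0.529  -0.6956 -1.7579  0.2961]
[-1.1656  0.4793 -0.0751]
0.55 19.2 F [-0.1452 -0.0185 -1.5655] M [-1.3153  0.6901 -0.0037] xy [ 0.5282 -0.4042  0.3008]
0.45 19.45 F [-2.5203 -0.2048  4.5988] M [-0.4805  0.7452  0.2399] xy [ 0.5285 -0.4041  0.3004]
0.35 19.7 F [-2.3883  0.5594  5.7301] M [-0.1325  0.7148  0.3971] xy [ 0.5287 -0.4041  0.3004]
0.2 19.95 F [-3.4714  2.1425  6.9914] M [0.2767 0.8306 0.5986] xy [ 0.5287 -0.4038  0.3004]
0 20.23 F [-3.258   2.3246  7.0962] M [0.6415 0.7883 0.7526] xy [ 0.5289 -0.4034  0.3004]
-0.2 20.52 F [-3.4546  3.5209  7.3197] M [0.7609 0.6776 0.787 ] xy [ 0.5295 -0.4034  0.3004]
-0.4 20.83 F [-2.752   3.21    6.7969] M [0.7737 0.6583 0.6581] xy [ 0.5298 -0.4039  0.3004]
-0.49 21.08 F [-1.1701  2.354   5.4047] M [0.4943 0.4995 0.314 ] xy [ 0.5302 -0.4048  0.3004]
```

```bash
python3 - <<'E'
from m import *
q=robot.read_state()["joint_positions"]
for z in(.302,.304,.306,.308):
    robot.goto_joints(Q(-150+np.degrees(-.49),z,seed=q)); s=st(); q=s["joint_positions"]
    if abs(s["contact_force"][2])>25: break
E
```

```text
21.33 [ 0.5292 -0.4049  0.3005] F [ 0.6212  0.6338 -0.109 ] Mz -0.019 w 0.0419 g 60.9 q [-0.6306  0.2454 -0.0209 -0.6187 -0.7924 -0.5787]
21.58 [ 0.5286 -0.4044  0.3031] F [-0.2814 -0.9324 -0.5549] Mz -0.008 w 0.0419 g 60.8 q [-0.6298  0.2416 -0.0205 -0.6157 -0.7945 -0.584 ]
21.83 [ 0.5288 -0.4043  0.3061] F [-0.3543 -0.2887 -0.3495] Mz 0.011 w 0.042 g 60.8 q [-0.629   0.2387 -0.0179 -0.6133 -0.7969 -0.5879]
22.08 [ 0.5288 -0.4043  0.3084] F [-0.4717  1.1877 -0.4566] Mz -0.038 w 0.0422 g 60.8 q [-0.6285  0.2369 -0.0155 -0.6109 -0.7997 -0.5916]
```

```bash
python3 - <<'E'
from m import *
q=robot.read_state()["joint_positions"]; psi=-150-np.degrees(.49)
for a,z in((psi,.322),(psi,.338),(-165,.356),(-152,.374)):
    q=Q(a,z,seed=q); print("clr",round(clear(q),3)); robot.goto_joints(q); s=st(); q=s["joint_positions"]
robot.hold(.5)
s=robot.get_image("scene");t=robot.get_image("top")
a=cv2.resize(s[60:260,300:500],(400,400));b=cv2.resize(t[110:310,330:530],(400,400))
cv2.imwrite("pics/z4.png",np.hstack([a,b])[:,:,::-1])
E
```

```text
clr 0.02
22.33 [ 0.5291 -0.4045  0.3232] F [-0.1054  0.2553 -0.7174] Mz 0.038 w 0.0416 g 61.3 q [-0.6257  0.2255  0.0016 -0.595  -0.8201 -0.6155]
clr 0.02
22.58 [ 0.529  -0.4044  0.3389] F [ 0.9342  0.0866 -0.5496] Mz 0.054 w 0.0417 g 61.3 q [-0.6227  0.2142  0.021  -0.5779 -0.8443 -0.6418]
clr 0.045
22.93 [ 0.5287 -0.4052  0.3548] F [ 0.1892 -0.8718 -1.7919] Mz -0.01 w 0.0419 g 61.3 q [-0.6931  0.2663  0.1582 -0.6635 -1.0863 -0.4167]
clr 0.058
23.26 [ 0.5289 -0.4041  0.3725] F [ 0.3109  0.5901 -1.1719] Mz -0.035 w 0.0415 g 61.3 q [-0.733   0.3256  0.2966 -0.7061 -1.3166 -0.2501]
```

View pics/z4.png

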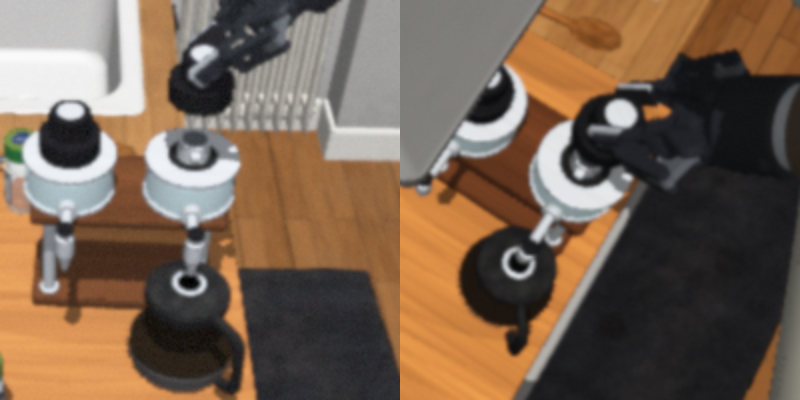

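The cap is off and held upright above its bare neck, at (200,85) in the scene crop. The carafe opening is under the tip at (190,283), and the other cap is still on.

```bash
python3 -c "
from station import robot
print(robot.hand_in())"
```

```text
the job is handed in; nothing more can be done
None
```

I slid the carafe under the right tap and let go of it. The right tank's cap came off clockwise, and I handed in with the gripper still holding it about 7 cm up over its tank, at about 24 s of the 48 s allowed; no verdict was returned.

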